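# Hold the cast lever level over its fixture

## Task

The blue offset lever is next to go on its fixture: first swing the fixture's hold-down strap a good quarter turn clear of the locating post, then pick the lever up by its balance point, on the straight web close to the big hub. Hold it level with the underside of its hub about 3 cm above the tip of the post, hub bore straight over the post and small end over the rest pad, not touching the fixture. Finish while still holding it there steadily, so that I can oil the post before it goes down, and leave the other things on the bench where they are.

Things in the scene. Friction and masses are not known exactly. Their poses are not given: they have to be found in the camera images.
- lever: Blue cast offset lever, 0.5-0.8 kg, 192 mm long, loose, lying flat and level. Origin on its underside below the balance point; z up; x along the straight web from hub (-x) to small boss (+x). Hub 54 dia x 40 tall, bore 20, axis at x -45 y -6.5. Web to grip: 20 wide (y -10 to 10), x -18 to 36, 10 to 25 mm above the underside; then it jogs to y 15. Boss 30 dia x 34 tall, axis at x 105 y 15.
- lever_balance (a point): Balance point (centre of mass) of the lever, in the straight web: on its centre line, 45 mm along from the hub's axis, 18.5 mm above the lever's underside. Axes as lever.
- lever_hub (a point): Centre of the hub bore's lower mouth, on the lever's underside. Axes as lever.
- lever_boss (a point): Centre of the small boss's underside. Axes as lever.
- fixture: Fixed plate 220 x 125 x 16 mm with post, rest pad, stop pin and strap pillar. Origin on the bench below where the balance point belongs; the lever's x and y belong along the fixture's (hub at -x). Plate: x -85 to 135, y -81 to 44. Post 18 dia, tip 54 above the bench, on a collar 40 dia, 26 above the bench. Stop pin 6 dia at x 126 y 11, top 46 above the bench.
- fixture_post (a point): Centre of the tip of the locating post, 54 mm above the bench, at fixture x -45, y -6.5. Axes as fixture.
- fixture_rest (a point): Centre of the top of the rest pad (28 mm dia), 26 mm above the bench, at fixture x 105, y 15: the small boss belongs over it. Axes as fixture.
- strap_pivot (a point): On the strap pillar's axis at the strap's mid-height, 82 mm above the bench, at fixture x -60, y -62.5. Pillar 22 mm dia; the nut on top reaches 100 mm above the bench. Axes as fixture.
- strap_screw (a point): Free end of the strap, on the axis of its red clamp knob, 58 mm from the pivot, 82 mm above the bench. Strap: steel bar 24 mm wide, 76 to 88 mm above the bench; knob about 30 mm across, up to 112 mm; the screw's foot below reaches down to 66 mm. x along the strap, away from the pivot; z up.
- strap (a joint): Swing of the strap about its upright pivot, rad. 0: over the locating post (free end points from the pivot along fixture direction x 0.26, y 0.97). Grows anticlockwise seen from above, towards the fixture's -x, away from the rest pad, to a stop at 1.9; starts at 0 to 0.3. Light friction (about 1 N at the free end); stays where left.
- bush_a: Bystander: plain bronze bush standing on end, 30 mm dia, 24 mm tall. Origin: centre of its underside.
- bush_b: Bystander: a second bush like bush_a.
- board: Bystander: pale wooden board with five drilled holes, 180 x 60 x 18 mm, long in x. Origin: centre of its underside.
- spool: Bystander: spool of solder standing flat, 56 mm dia, 32 mm tall. Origin: centre of its underside.
- oil: Bystander: yellow oil bottle with a red cap, 52 mm dia, 130 mm tall. Origin: centre of its underside.
- driver: Bystander: orange-handled screwdriver lying on the bench, handle to its -x. Origin at the middle of its length, on the underside.
Things that resemble listed ones, but are neither listed nor needed, are in the scene too. Of the things that look like the lever, take the one that is farthest from the robot's base at the start.

How it is judged:
On the way, in this order (a step that is already met when the one before it is completed fails the run):
1. the strap is swung clear of the locating post (value of joint strap above 1.2 rad), for 0.2 s.
2. the lever is lifted clear of the bench, gripped within 20 mm of its balance point and roughly level (height (world z) of lever above 0.04 m and angle between lever's own z axis and vertical below 0.15 rad and horizontal distance between the grasp point and lever_balance below 0.02 m and contact force between the fingers and lever above 2 N), for 0.2 s.
At the end, for the whole second after the job is handed in: Strap open over 1.2 rad. Lever still in the fingers, gripped within 20 mm of its balance point, level within 0.09 rad, not touching the fixture: hub bore within 10 mm of the post's axis, boss within 16 mm of the rest pad's axis, hub underside 10 to 55 mm above the post's tip (value of joint strap above 1.2 rad and horizontal distance between lever_hub and fixture_post below 0.01 m and horizontal distance between lever_boss and fixture_rest below 0.016 m and z of lever_hub in the frame of fixture_post between 0.01 and 0.055 m and angle between lever's own z axis and vertical below 0.09 rad and horizontal distance between the grasp point and lever_balance below 0.02 m and contact force between the fingers and lever above 2 N and contact force between lever and fixture below 0.1 N and linear speed of lever below 0.02 m/s and angular speed of lever below 0.1 rad/s); the arm keeps its last pose, push and grip.
It fails at once if a bystander is shifted by more than 30 mm or tipped over (distance of any of bush_a, bush_b, board, spool, oil, driver from where it was at the start of the episode above 0.03 m or angle between any of oil, bush_a, bush_b, spool's own z axis and vertical above 0.7 rad).
It also fails if it takes over 51 s, if anything falls off the work surface, if the arm or the gripper's body presses on something with over 40 N, if the wrist force passes 120 N, or if a joint passes its speed limit or range.

## Robot

A 7-joint arm with a two-finger parallel gripper is mounted at the origin on the work surface. World frame = base frame: x ahead of the robot, y to its left, z up, the work surface at z = 0. Lengths are in m, angles in rad, forces in N, time in s.
With the tool pointing down it reaches from about 0.425 to 1.025 m from the base axis. Payload 3.6 kg.
Tool frame: the origin (TCP) lies at the very end of the fingers, on their centre line; the grasp point (between the pads) lies 19 mm behind it (grip_point_offset is the distance from the TCP to the grasp point, in m); z points along the fingers, y is the line along which they close (so a half turn about z gives the same grasp; the last joint's range is limited). The gripper opens to 85 mm and grips with 20 to 120 N. Pads are 22 mm wide; open, the fingers measure 114 mm over their backs; the gripper's body (76 mm by 85 mm) begins 54 mm behind the grasp point. The pads swing forward as they close: fully open they stand 13 mm farther back than shut.
Start: joints at [1.254, 0.591, 0.048, 1.609, -0.033, 0.943, -0.034], TCP at [0.16, -0.707, 0.231] pointing down, gripper open.
Joint ranges: [-2.69, 2.69], [-0.47, 2.24], [-1.27, 1.36], [0.19, 2.51], [-1.53, 4.68], [0.08, 2.07], [-3.09, 3.09]. Speed limits (rad/s): [2.57, 2.57, 3.14, 3.14, 3.14, 3.14, 3.14].

## Interface

Orientations are given as a 3x3 rotation matrix whose columns are the frame's x, y, z axes.
In Python, from rig import move_to, movel, set_joints, move_gripper, pause, solve_ik, sense, get_image, PlanningError, finish_job, search_frame, grip_point_offset gives the robot as it stands. Calls block until the motion is done:
- move_to(position, orientation): joint-space move of the TCP to a pose.
- movel(position, attitude=None, max_speed=0.15, until_force=None): straight line of the TCP; attitude=None keeps the orientation; max_speed is the mean speed in m/s. With until_force (N) it stops when the force on the tool has changed by that much, and returns True; else False.
- set_joints(angles): joint-space move.
- move_gripper(opening, newtons=None): finger opening in m; newtons is the grip in N (None keeps the last); returns when the fingers have stopped.
- pause(seconds).
- solve_ik(position, orientation): joint angles nearest the present ones, or None.
- sense(): the state.
- get_image(name): name is "side" or "top"; returns a dict with "image" (420x560x3 uint8, blue, green, red), "camera_matrix" (3x3 intrinsics, pixels), "k1" (the pictures are not rectified: a ray, as slopes to the right and down, at radius r is drawn at 1 + k1 r^2 times it, then the intrinsics apply), "position" and "attitude" of the camera in the world. Camera axes: x right, y up, looking along -z (the intrinsics and any distortion apply to the point x, -y, -z); pixel columns grow to the right and rows downward; lengths in m; the calibration is good to about 2 mm. A picture is of the moment at which its call begins. There is no depth.
A pose or a line that the arm cannot do raises PlanningError and nothing moves.
- finish_job(): hands the job in; it is judged then, once.
Trained networks look in a picture, given as the dict that the camera call returned (one of the last four; its "shot" number tells which), for a name from the list of things; names that differ only in an ending like _2 or _b are one class to them, and where a whole thing is asked for, a point or a joint stands for the part that bears it (a point fixed in the world has none). Each returns a list of dicts, best first, with "conf" (0 to 1); they miss things now and then, are a little off and sometimes report something else, mostly with a low value. They report only what shows in the picture. A call takes as long as a camera call. They do not tell look-alikes from the thing itself.
- search_frame(target, picture): "position" ([x, y, z] in m, in the coordinates of the camera as it stood for that picture, good to about 4 mm: the middle of the surface that is visible of it).
The state is a dict: "time": time; "joints": joint angles; "joint_velocities": joint speeds; "joint_efforts": joint torques, N m; "tcp_pos": TCP position; "tool_rot": TCP orientation; "force": force on the tool from outside, world axes, zero at the start; "wrist_torque": the same for the moment, N m; "gripper_width": finger opening in m; "grasp_force": force on a finger pad.
Only numpy, scipy, OpenCV 4.12 (cv2) and the standard library are available. Lean on these libraries where they do the work, as an engineer would, in place of code of your own. Each camera call takes 0.05 s, during which the arm holds its last target. There are 200 camera calls.

## Working session

There is one attempt and no reset: what is moved stays moved. The work goes in short steps, each a Python script; the robot and the scene stay as the last script left them, time stands still between calls to the robot, and variables do not carry over. Pictures are saved under pics/ and viewed, at most 10 in all, crops included, and the job is handed in when it is done.

```bash
mkdir -p pics; ls
cat > h.py <<'E'
import numpy as np, cv2
from rig import *
def world(p,pic): return np.array(pic["position"])+np.array(pic["attitude"])@np.array(p)
def proj(P,pic):
    c=np.array(pic["attitude"]).T@(np.array(P)-np.array(pic["position"]))
    s=np.array([c[0]/-c[2],-c[1]/-c[2]]); s=s*(1+pic["k1"]*(s@s)); K=np.array(pic["camera_matrix"])
    return (K@np.array([s[0],s[1],1]))[:2]
def unproj(uv,z,pic):
    K=np.array(pic["camera_matrix"]); d=(np.linalg.inv(K)@np.array([uv[0],uv[1],1]))[:2]; s=d.copy()
    for _ in range(20): s=d/(1+pic["k1"]*(s@s))
    r=np.array(pic["attitude"])@np.array([s[0],-s[1],-1]); o=np.array(pic["position"])
    return o+r*(z-o[2])/r[2]
E
python3 - <<'E'
from h import *
import pickle
print(sense()["time"],grip_point_offset)
for n in("top","side"):
    p=get_image(n); cv2.imwrite(f"pics/{n}0.png",p["image"]); pickle.dump(p,open(n+"0.pkl","wb"))
    print(n,np.round(p["position"],3),np.round(p["attitude"],3).tolist(),np.array(p["camera_matrix"]).tolist(),p["k1"])
    for t in("lever","fixture","strap","strap_screw","lever_hub","lever_boss","bush_a","board","spool","oil","driver"):
        try:
            for d in search_frame(t,p): 
                w=world(d["position"],p); print(t,round(d["conf"],2),np.round(w,3),np.round(proj(w,p)))
        except Exception as e: print(t,e)
E
```

```text
pics
0.0 0.0187
top [0.471 0.003 1.079] [[0.024, 0.996, -0.083], [-1.0, 0.025, 0.0], [0.002, 0.083, 0.997]] [[379.8172891284559, 0.0, 275.8745342940792], [0.0, 379.8172891284559, 203.8935265695259], [0.0, 0.0, 1.0]] 0.01113936950762598
lever 0.85 [0.373 0.256 0.024] [182. 269.]
lever 0.67 [0.562 0.212 0.029] [200. 201.]
fixture 0.93 [ 0.471 -0.155  0.014] [332. 237.]
fixture 0.6 [0.562 0.463 0.084] [100. 197.]
strap 0.56 [ 0.547 -0.125  0.085] [324. 208.]
strap 0.28 [0.739 0.07  0.025] [253. 140.]
strap 0.25 [ 0.473 -0.157  0.015] [332. 236.]
strap_screw 0.85 [ 0.546 -0.124  0.086] [324. 208.]
lever_hub 0.81 [0.37  0.257 0.029] [181. 270.]
lever_hub 0.76 [0.562 0.215 0.024] [200. 201.]
lever_boss 0.95 [0.37  0.257 0.024] [181. 270.]
lever_boss 0.61 [0.565 0.21  0.028] [201. 200.]
bush_a 0.52 [ 0.766 -0.189  0.023] [345. 133.]
bush_a 0.38 [ 0.737 -0.009  0.021] [282. 142.]
board 0.75 [ 0.528 -0.469  0.02 ] [445. 219.]
spool 0.64 [0.735 0.164 0.029] [220. 140.]
oil 0.57 [0.563 0.462 0.086] [100. 196.]
driver 0.77 [ 0.765 -0.183  0.022] [343. 133.]
driver 0.53 [0.567 0.21  0.027] [201. 
[... 405 characters left out ...]
 [380. 164.]
strap 0.56 [ 0.54  -0.135  0.087] [309. 192.]
strap 0.38 [0.558 0.216 0.026] [203. 282.]
strap_screw 0.83 [ 0.538 -0.139  0.088] [311. 191.]
lever_hub 0.66 [0.558 0.214 0.024] [203. 282.]
lever_hub 0.63 [0.365 0.257 0.027] [252. 343.]
lever_boss 0.9 [0.369 0.26  0.026] [249. 343.]
lever_boss 0.67 [0.562 0.213 0.027] [203. 280.]
bush_a 0.69 [0.727 0.068 0.015] [204. 220.]
bush_a 0.46 [ 0.731 -0.006  0.021] [223. 204.]
bush_a 0.31 [ 0.475 -0.149  0.016] [331. 221.]
board 0.65 [0.56  0.213 0.027] [203. 280.]
board 0.63 [ 0.524 -0.459  0.023] [380. 163.]
spool 0.95 [0.728 0.173 0.034] [170. 235.]
oil 0.62 [0.548 0.474 0.077] [ 95. 345.]
driver 0.79 [ 0.762 -0.184  0.021] [260. 172.]
```

```bash
python3 -c "
import cv2
a=cv2.imread('pics/top0.png');cv2.imwrite('pics/topc.png',cv2.resize(a[100:330,80:387],None,fx=2.6,fy=2.6,interpolation=cv2.INTER_CUBIC))"
```

```text
(no output)
```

View pics/topc.png

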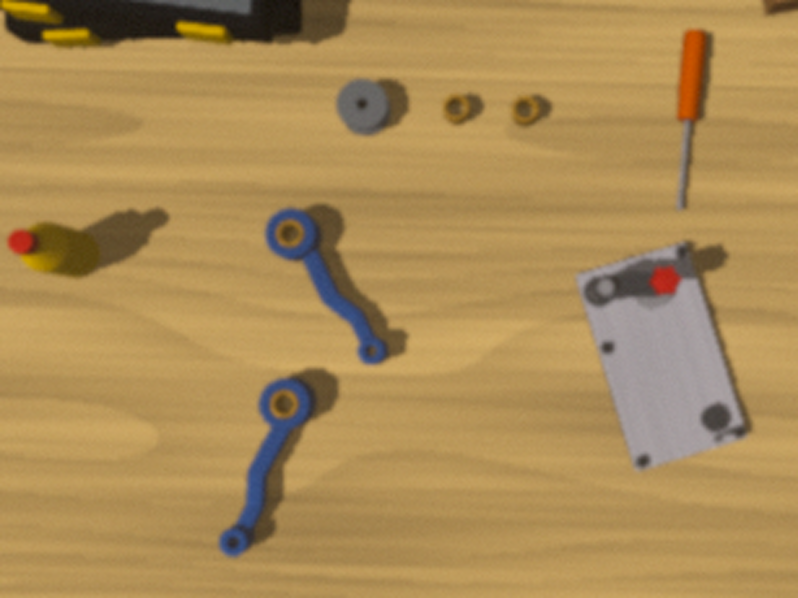

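View pics/side0.png

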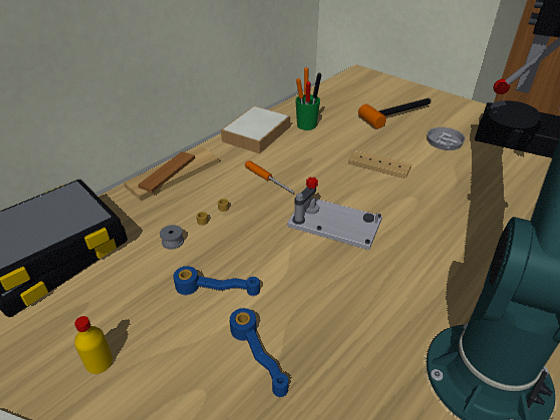

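The pictures show two levers: A has its hub at top-image pixel (191,189) and boss at (223,235), and B has its hub at (190,255) and boss at (170,308). The oil bottle, bushes and spool look different from both. A is at about 0.60 m from the base and B at 0.45 m, so I take A; its jog to the left also matches the description. The fixture is at (335,235), with the strap over the post. Next I fit both poses by silhouette.

```bash
cat > fit.py <<'E'
from h import *
from scipy.optimize import minimize
def T(p,P):
    c,s=np.cos(p[2]),np.sin(p[2]); P=np.asarray(P,float); return np.c_[c*P[:,0]-s*P[:,1]+p[0],s*P[:,0]+c*P[:,1]+p[1],P[:,2]]
def circ(x,y,r,z0,z1):
    a=np.linspace(0,2*np.pi,24); return np.vstack([np.c_[x+r*np.cos(a),y+r*np.sin(a),0*a+z] for z in(z0,z1)])
def prism(xy,z0,z1): return np.vstack([np.c_[np.array(xy),np.full(len(xy),z)] for z in(z0,z1)])
LEVER=[circ(-.045,-.0065,.027,0,.04),circ(.105,.015,.015,0,.034),prism([(-.03,-.01),(.036,-.01),(.036,.01),(-.03,.01)],.01,.025),
       prism([(.03,-.01),(.04,-.01),(.07,.006),(.07,.024),(.06,.024),(.03,.01)],.01,.025),prism([(.06,.006),(.1,.006),(.1,.024),(.06,.024)],.01,.025)]
PLATE=[prism([(-.085,-.081),(.135,-.081),(.135,.044),(-.085,.044)],0,.016)]
S=4
def render(parts,p,pic):
    m=np.zeros((420*S,560*S),np.uint8)
    for q in parts:
        uv=np.array([proj(w,pic) for w in T(p,q)]); cv2.fillConvexPoly(m,cv2.convexHull(np.round((uv+.5)*S).astype(np.int32)),255)
    return cv2.resize(m,(560,420),interpolation=cv2.INTER_AREA)/255.
def fit(parts,p0,pics,masks):
    f=lambda p:sum(np.abs(render(parts,p,c)-m).sum()/m.sum() for c,m in zip(pics,masks))
    for d in(.02,.006):
        sim=np.vstack([p0]+[np.array(p0)+e for e in np.diag([d,d,d*8])]); r=minimize(f,p0,method="Nelder-Mead",options=dict(initial_simplex=sim,xatol=1e-4,fatol=1e-4,maxiter=150)); p0=r.x
    return r.x,r.fun
def bluemask(pic,near):
    h=cv2.cvtColor(pic["image"],cv2.COLOR_BGR2HSV); m=cv2.inRange(h,(100,110,30),(128,255,255))
    return fillcomp(m,near)
def fillcomp(m,near):
    n,l=cv2.connectedComponents(m); ys,xs=np.nonzero(m); i=np.argmin((xs-near[0])**2+(ys-near[1])**2)
    c,_=cv2.findContours((l==l[ys[i],xs[i]]).astype(np.uint8),cv2.RETR_EXTERNAL,cv2.CHAIN_APPROX_NONE)
    o=np.zeros_like(m); cv2.drawContours(o,c,-1,1,-1); return o.astype(float)
E
cat > run1.py <<'E'
from fit import *
import pickle
pics=[pickle.load(open(n+"0.pkl","rb")) for n in("top","side")]
h=[unproj((80+x/2.6,100+y/2.6),.03,pics[0]) for x,y in((291,233),(372,350))]
d=h[1]-h[0]; th=np.arctan2(d[1],d[0])-np.arctan2(21.5,150); p0=[*(h[0][:2]+np.array([np.cos(th),np.sin(th)])*.045),th]
ms=[bluemask(c,proj([.562,.212,.025],c)) for c in pics]
L,f=fit(LEVER,p0,pics,ms); print("lever",L,f,[fit(LEVER,L,[c],[m]) for c,m in zip(pics,ms)])
# plate
ms=[]
for c in pics:
    hsv=cv2.cvtColor(c["image"],cv2.COLOR_BGR2HSV); m=cv2.inRange(hsv,(0,0,110),(180,50,255)); m=fillcomp(m,proj([.46,-.15,.016],c)).astype(np.uint8)
    o=np.zeros_like(m); cv2.fillConvexPoly(o,cv2.convexHull(cv2.findNonZero(m)),1); ms.append(o.astype(float))
u=[unproj((80+x/2.6,100+y/2.6),.016,pics[0]) for x,y in((578,272),(690,243),(748,430),(637,468))]
a=u[3]-u[0]; th=np.arctan2(a[1],a[0]); ctr=np.mean(u,0)
p0=T([ctr[0],ctr[1],th],[[-.025,.0185,0]])[0]; F,f=fit(PLATE,[p0[0],p0[1],th],pics,ms); print("fixture",F,f,[fit(PLATE,F,[c],[m]) for c,m in zip(pics,ms)])
pickle.dump((L,F),open("poses.pkl","wb"))
piv=T(F,[[-.06,-.0625,.082]])[0]
for s in([.547,-.125],[.54,-.135]):
    v=np.array(s)-piv[:2]; print("strap",np.linalg.norm(v),(np.arctan2(v[1],v[0])-F[2]-np.arctan2(.97,.26)+np.pi)%(2*np.pi)-np.pi)
vis=[]
for c,k in zip(pics,(0,1)):
    im=cv2.resize(c["image"],None,fx=4,fy=4,interpolation=cv2.INTER_CUBIC)
    for parts,p in((LEVER,L),(PLATE+[circ(.105,.015,.014,.026,.026),circ(.126,.011,.003,.046,.046),circ(-.06,-.0625,.011,.09,.09)],F)):
        for q in parts:
            uv=np.array([proj(w,c) for w in T(p,q)]); cv2.polylines(im,[cv2.convexHull(np.round((uv+.5)*4).astype(np.int32))],True,(0,255,0) if k else (0,255,255),1)
    lo=proj([*L[:2],.02],c)*4; fo=proj([*F[:2],.02],c)*4
    for o in(lo,fo): x,y=int(o[0]),int(o[1]); vis.append(im[y-145:y+145,x-195:x+195])
cv2.imwrite("pics/fit.png",np.vstack([np.hstack(vis[:2]),np.hstack(vis[2:])]))
E
python3 run1.py
```

```text
lever [ 0.55697469  0.20875591 -2.64628328] 0.7358542084357858 [(array([ 0.55702013,  0.20875164, -2.64638102]), np.float64(0.5625333333333333)), (array([ 0.55851178,  0.20773696, -2.64005716]), np.float64(0.1624739928125591))]
fixture [ 0.50452223 -0.17199654 -2.81493057] 0.1184458663783586 [(array([ 0.50372448, -0.17130248, -2.82086008]), np.float64(0.026130318422633674)), (array([ 0.50608546, -0.17400182, -2.82584522]), np.float64(0.06853427182838946))]
strap 0.03196476362109371 0.11468964925552871
strap 0.041471576911477806 -0.09598739040233495
```

View pics/fit.png

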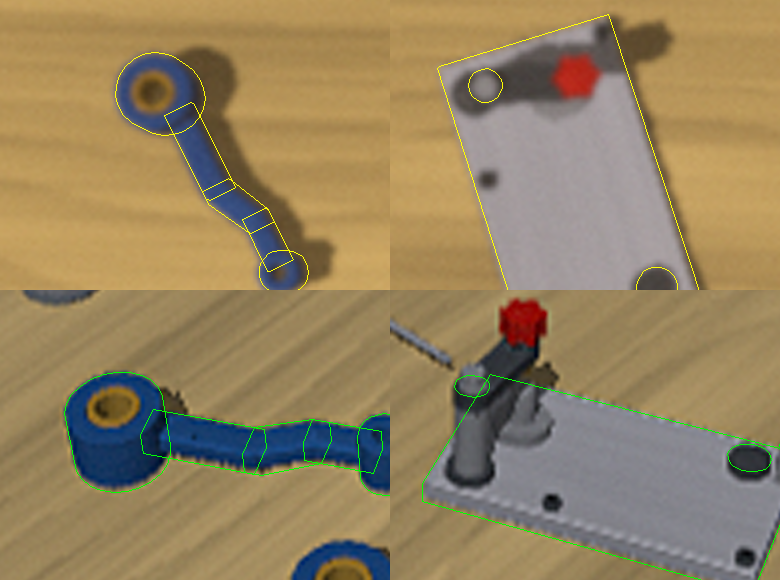

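The overlays sit on the lever and the fixture in both views, and the two cameras agree within about 2–3 mm. The strap is near 0 rad, with its red knob over the post. Next I push the strap with closed fingers.

```bash
cat > run2.py <<'E'
from fit import *
import pickle
L=np.array([.5577,.2083,-2.643]); F=np.array([.5047,-.1725,-2.820]); pickle.dump((L,F),open("poses.pkl","wb"))
piv=T(F,[[-.06,-.0625,.082]])[0][:2]; base=F[2]+np.arctan2(.97,.26)
def down(yaw): # yaw of tool y axis
    y=np.array([np.cos(yaw),np.sin(yaw),0]); z=np.array([0,0,-1.]); return np.c_[np.cross(y,z),y,z]
def pose(s,off=.031,rad=.056): # finger behind the strap at strap angle s
    a=base+s; u=np.array([np.cos(a),np.sin(a)]); t=np.array([-u[1],u[0]])
    return piv+rad*u-off*t, a+np.pi/2
s0=np.array(sense()["joints"]); xy,yw=pose(0,.055)
best=min((0,np.pi),key=lambda k:np.inf if solve_ik([*xy,.2],down(yw+k)) is None else abs(np.array(solve_ik([*xy,.2],down(yw+k)))-s0).max())
ends=[np.round(solve_ik([*pose(s)[0],.082],down(pose(s)[1]+best)),2) for s in(0,1.65)]; print(best,ends)
move_gripper(0.0)
move_to([*xy,.18],down(yw+best)); print(sense()["time"])
movel([*xy,.082],max_speed=.15)
for s in(0,.35,.7,1.05,1.4,1.7):
    p,y=pose(s); movel([*p,.082],down(y+best),max_speed=.1); print(s,np.round(sense()["force"],1),np.round(sense()["time"],1))
p,y=pose(1.7,.05); movel([*p,.082],max_speed=.1); movel([*p,.2],max_speed=.25)
print(sense()["time"])
pic=get_image("side"); cv2.imwrite("pics/s2.png",pic["image"]); pic2=get_image("top"); pickle.dump((pic,pic2),open("p2.pkl","wb"))
for c in(pic,pic2):
    for d in search_frame("strap_screw",c):
        w=world(d["position"],c); v=w[:2]-piv; print(d["conf"],w,np.linalg.norm(v),(np.arctan2(v[1],v[0])-base+np.pi)%(2*np.pi)-np.pi)
u=proj([*piv,.08],pic).astype(int); cv2.imwrite("pics/s2c.png",cv2.resize(pic["image"][max(0,u[1]-90):u[1]+90,u[0]-120:u[0]+120],None,fx=3,fy=3))
E
python3 run2.py
```

```text
0 [array([ 0.44,  0.6 , -0.32,  2.12,  0.41,  0.47, -0.14]), array([ 0.57,  0.74, -0.67,  1.94,  0.7 ,  0.7 ,  1.19])]
4.275
0 [-0.2 -0.  -0.8] 5.5
0.35 [ 1.1 -0.5 -0.1] 6.0
0.7 [-0.2 -0.5 -0.7] 6.5
1.05 [ 0.2 -0.3  0.3] 7.0
1.4 [-0.  -1.7  0.3] 7.5
1.7 [-1. -1.  0.] 7.9
8.8833
0.88 [ 0.576408   -0.08645698  0.08654616] 0.03540482727086433 1.7327139759547583
0.88 [ 0.57286543 -0.08416567  0.08225065] 0.03259222636751095 1.825321525235128
0.61 [0.55893569 0.20976186 0.02646438] 0.3044800370094393 3.025804366230047
```

```bash
cat > run3.py <<'E'
from fit import *
import pickle
L,F=pickle.load(open("poses.pkl","rb"))
def down(yaw):
    y=np.array([np.cos(yaw),np.sin(yaw),0]); z=np.array([0,0,-1.]); return np.c_[np.cross(y,z),y,z]
j0=np.array(sense()["joints"])
def cost(k):
    a=solve_ik([*L[:2],.15],down(L[2]+k)); b=solve_ik([*F[:2],.16],down(F[2]+k))
    return np.inf if a is None or b is None else abs(np.array(a)[6])+abs(np.array(b)[6])
k=min((np.pi/2,-np.pi/2),key=cost); print(k,cost(np.pi/2),cost(-np.pi/2)); pickle.dump(k,open("k.pkl","wb"))
move_gripper(.06,60)
move_to([*L[:2],.15],down(L[2]+k))
print("contact",movel([*L[:2],.005],max_speed=.12,until_force=8),sense()["tcp_pos"])
move_gripper(0.0,70); s=sense(); print(s["gripper_width"],s["grasp_force"],s["time"])
movel([*L[:2],.17],max_speed=.12); s=sense(); print(s["gripper_width"],s["grasp_force"],s["force"],s["wrist_torque"],s["time"],s["tcp_pos"])
pics=[get_image(n) for n in("side","top")]; pickle.dump(pics,open("p3.pkl","wb")); cv2.imwrite("pics/s3.png",pics[0]["image"])
E
python3 run3.py
```

```text
-1.5707963267948966 2.702559907397065 2.4085264265920947
contact False [0.55824792 0.20870056 0.00574435]
0.01837812341764716 70.33804893493652 12.8
0.018207506233701518 68.82538318634033 [ 0.78216384 -0.09987657 -5.46510385] [ 0.02079438  0.00653576 -0.03641468] 14.325 [0.55718208 0.20789658 0.16911106]
```

View pics/s3.png

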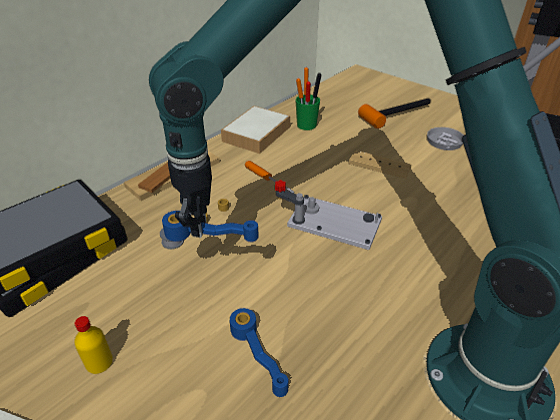

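The lever is held level, with its hub at (178,226) and boss at (251,229). The strap is open: the knob is at (280,187) and the post at (312,205) is now bare. Next I carry it to the fixture.

```bash
cat > run4.py <<'E'
from fit import *
import pickle
L,F=pickle.load(open("poses.pkl","rb")); k=pickle.load(open("k.pkl","rb"))
def down(yaw):
    y=np.array([np.cos(yaw),np.sin(yaw),0]); z=np.array([0,0,-1.]); return np.c_[np.cross(y,z),y,z]
movel([*F[:2],.19],down(F[2]+k),max_speed=.15)
movel([*F[:2],.091],max_speed=.08); pause(.3)
s=sense(); print(s["tcp_pos"],s["grasp_force"],s["force"],s["time"])
pics=[get_image(n) for n in("side","top")]; pickle.dump(pics,open("p4.pkl","wb"))
c=pics[0]; im=cv2.resize(c["image"],None,fx=4,fy=4,interpolation=cv2.INTER_CUBIC)
up=lambda q:q+np.array([0,0,s["tcp_pos"][2]-.0057])
for parts,p in(([up(q) for q in LEVER],F),(PLATE+[circ(.105,.015,.014,.026,.026),circ(-.045,-.0065,.009,.054,.054),circ(-.045,-.0065,.02,.026,.026)],F)):
    for q in parts:
        uv=np.array([proj(w,c) for w in T(p,q)]); cv2.polylines(im,[cv2.convexHull(np.round((uv+.5)*4).astype(np.int32))],True,(0,255,0),1)
x,y=(proj([*F[:2],.06],c)*4).astype(int); cv2.imwrite("pics/s4.png",im[max(0,y-300):y+250,x-390:x+390])
# fit of post/pad on bare picture p3
c=pickle.load(open("p3.pkl","rb"))[0]; im=cv2.resize(c["image"],None,fx=5,fy=5,interpolation=cv2.INTER_CUBIC)
for q in PLATE+[circ(.105,.015,.014,.026,.026),circ(-.045,-.0065,.009,.054,.054),circ(-.045,-.0065,.02,.026,.026)]:
    uv=np.array([proj(w,c) for w in T(F,q)]); cv2.polylines(im,[cv2.convexHull(np.round((uv+.5)*5).astype(np.int32))],True,(0,255,0),1)
x,y=(proj([*F[:2],.03],c)*5).astype(int); cv2.imwrite("pics/s3f.png",im[y-250:y+250,x-390:x+390])
E
python3 run4.py
```

```text
[ 0.50480425 -0.17259054  0.09121353] 68.81210803985596 [-0.56669414  0.1987474  -5.53043847] 18.825
```

View pics/s4.png

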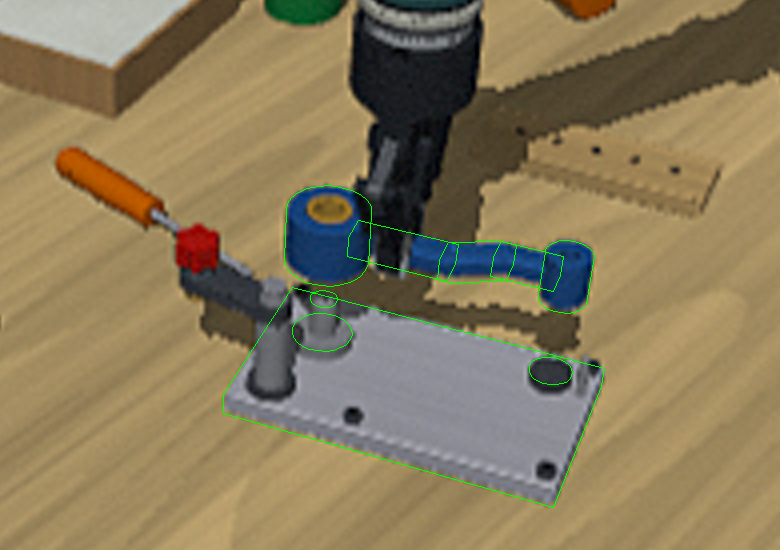

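View pics/s3f.png

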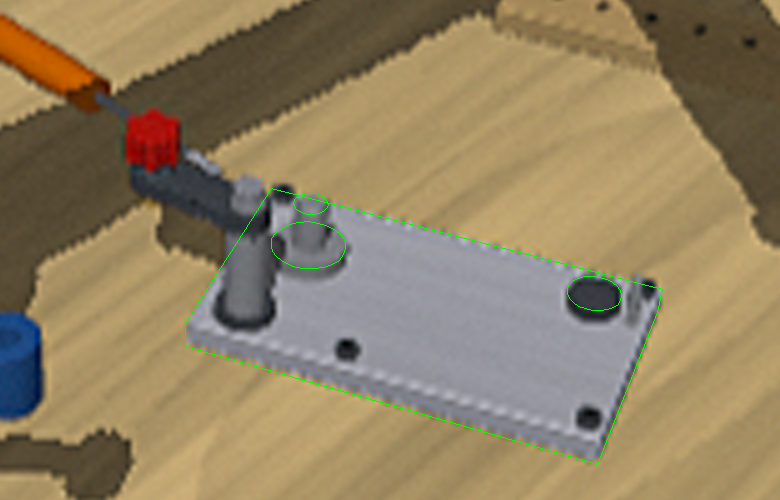

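The hub is over the post and the boss is over the rest pad. The model outlines match to about 1 pixel (about 2 mm). The lever is level and clear of the fixture, the underside is about 31 mm above the post tip, and the strap is open. Handing in.

```bash
python3 -c "
from rig import *
s=sense();print(s['time'],s['grasp_force'],max(map(abs,s['joint_velocities'])));print(finish_job())"
```

```text
18.925 68.81236553192139 0.0019804151104220596
the job is handed in; nothing more can be done
None
```

I swung the strap to about 1.7 rad and handed the job in with the lever held level and steady at its balance point: hub over the post about 31 mm above its tip, boss over the rest pad, nothing touching; no verdict came back.

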